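Carry a hot round bread tin on an open board to the cooling rack

ROBOT

A 7-joint arm with a two-finger parallel gripper is mounted at the origin on the work surface. World frame = base frame: x ahead of the robot, y to its left, z up, the work surface at z = 0. Lengths are in mm, angles in rad, forces in N, time in s.
With the tool pointing down it reaches from about 425 to 1025 mm from the base axis. Payload 9.4 kg.
Tool frame: the origin (TCP) lies at the very end of the fingers, on their centre line; the grasp point (between the pads) lies 19 mm behind it; z points along the fingers, y is the line along which they close (so a half turn about z gives the same grasp; the last joint's range is limited). The gripper opens to 85 mm and grips with 20 to 120 N. Pads are 22 mm wide; open, the fingers measure 114 mm over their backs; the gripper's body (76 mm by 85 mm) begins 54 mm behind the grasp point. The pads swing forward as they close: fully open they stand 13 mm farther back than shut.
Start: joints at [1.209, 0.599, -0.003, 1.599, 0.002, 0.943, -0.08], TCP at [203.689, -695.798, 210.175] pointing down, gripper open.
Joint ranges: [-2.57, 2.57], [-0.35, 1.97], [-1.29, 1.29], [0.11, 2.56], [-1.05, 4.19], [0.11, 1.86], [-2.63, 2.63]. Speed limits (rad/s): [2.22, 2.22, 3.01, 3.01, 3.14, 3.14, 3.14].

INTERFACE

Orientations are given as [roll, pitch, yaw] about the fixed x, y, z axes, in that order (R = Rz(yaw) Ry(pitch) Rx(roll)).
In Python, from rig import bot gives the robot as it stands.
- The arm moves only by the tool drive_tool, never from a script. Its argument "plan" is a list of rows, each an object of numbers: "tx", "ty", "tz": the shift along the tool's x, y, z in cm; "ax", "ay", "az": the turn, a rotation vector about the tool's x, y, z in degrees; "claw": the finger opening in cm, from 0 to 8.54. In form: [{"tx": .., "ty": .., "tz": .., "ax": .., "ay": .., "az": .., "claw": ..}, ...]. A call has 1 to 12 rows; each row is the pose to reach, as a shift and turn from the pose commanded when the call began, along the tool's axes at that moment; what a row does not reach only later rows make up. A row lasts 1/10 s, in which the tool goes at most 50 mm and 8.59 degrees, less where a joint would pass 70% of its speed; a pose out of reach is approached as far as the arm can. A call with a gripper value outside its range is refused whole. The fingers move at their own pace and stop on an object; "force" is the grip in N (left out, the last holds). Time passes only in rows, so rows that repeat a pose let the fingers close. It gives the time, the measured TCP pose, the force, the opening and the grip force at its end, in the units of the state.
- bot.get_state(): the state, without advancing time (a new reading comes with each control period).
- bot.get_image(name): name is "scene" or "side" or "wrist"; returns a dict with "image" (480x640x3 uint8, red, green, blue), "z_map" (480x640 float32, mm along the optical axis (not along the pixel's ray), 0 where there is no reading), "fx", "fy", "cx", "cy" (pixels), "D" ([k1, k2, p1, p2, k3] as OpenCV has them; the pictures are not rectified), "cam_to_world" (4x4, takes a point from camera to world coordinates). Camera axes: x right, y down, z forward; pixel columns grow to the right and rows downward; lengths in mm; the calibration is good to about 2 mm. A picture is of the moment at which its call begins.
- bot.hand_in(): hands the job in; it is judged then, once.
The state is a dict: "time": time; "joints": joint angles; "qvel": joint speeds; "effort": joint torques, N m; "eef_pos": TCP position; "ee_rot": TCP orientation; "wrist_force": force on the tool from outside, world axes, zero at the start; "wrist_torque": the same for the moment, N m; "opening": finger opening in mm; "grip_force": force on a finger pad.
Only numpy, scipy, OpenCV 4.12 (cv2) and the standard library are available. Lean on these libraries where they do the work, as an engineer would, in place of code of your own. Each camera call takes 0.05 s, during which the arm holds its last target. There are 200 camera calls.

TASK

Pick up the wooden bread carrier by its overhead handle, carry the hot round tin on it to the wire cooling rack without letting it roll off the open ends, and hold the carrier steady just above the rack for four seconds with the tin lying still in the middle of the board, between the two dark lines. Then set the carrier down squarely on the rack without a bang, tin still between the lines, and let go. Never touch the hot tin, and leave everything else on the bench where it is.

Things in the scene. Friction and masses are not known exactly. Their poses are not given: they have to be found in the camera images.
- carrier: Loose open-ended wooden bread carrier, 0.45 kg: flat light board 250 mm (its x) by 340 mm (its y), 10 mm thick, no lip at the two y ends, an upright at x = +-112 mm (12 mm thick, 56 wide) at either side, an overhead grip bar between their tops. Two flat dark lines, 8 mm wide, run along x across the board at y = +-64 mm. Origin: centre of the board's underside; z up.
- carrier_handle (a point): Middle of the carrier's overhead grip bar, 155 mm above the board's underside: 26 mm square, along the carrier's x, free from x = -104 to +104 mm. The empty carrier balances when held here by pads closing along its y; grip with 80 N or more. Axes as the carrier.
- grip_bar (a joint): Turn of the grip bar (0.05 kg) in its rubber bushes about its own long axis, relative to the carrier, about the carrier's +x; 0 when relaxed. Stiffness 6.5 N m/rad, damping 0.4 N m s/rad. Held in the air, the board follows about 0.88 of the bar's tilt and sags towards the side where the tin lies, about 0.5 rad per metre of the tin's offset y, so the tin tends to roll on that way.
- tin: Hot round bread tin: closed steel cylinder along its x, 80 mm in diameter, 180 mm long, about 0.38 kg (varies by a third), as solid. It lies along the carrier's x between the uprights (16 mm free at each end), its top 52 mm below the handle bar; it starts at rest 50 to 85 mm from the middle, towards the carrier's +y end. Origin: on its skin at mid length; turns as it rolls.
- tin_center (a point): Centre of the tin; 50 mm above the carrier's origin when on the board. The tin rolls along the carrier's y without slipping, easily (rolling resistance like a slope of about 0.012): on a board tilted by b it accelerates at 2/3 g sin b; when the board accelerates along y it lags by 2/3 of that. y = 0 is the middle; beyond y = +-170 mm it falls off. Its axes turn with the tin.
- rack: Fixed wire cooling rack of bright steel, 270 mm (its x) by 340 mm (its y), standing on feet, its flat top 30 mm above the bench. Origin: centre of the underside, on the bench; z up. The carrier's board belongs on it, centred, its x along the rack's x (either way round).
- almond_bowl: White bowl of almonds, 132 mm across, 55 mm high, loose. Origin: centre of its underside. Leave alone.
- pumpkin: Small orange pumpkin, 100 mm across, 82 mm high with its stem, loose. Origin: centre of its underside. Leave alone.
- pastry_brush: Pastry brush lying along its x, about 200 mm long, less than 35 mm high, loose, in the lane between carrier and rack. Origin: on its underside. Leave alone.
- cutter: Round steel biscuit cutter, 64 mm across, 40 mm high, loose, in the lane between carrier and rack. Origin: centre of its underside. Leave alone.
There are look-alikes about, which are no part of the job. What is shaped like the tin but purple or yellow is not meant.

How it is judged (in metres and radians):
On the way, in this order (a step that is already met when the one before it is completed fails the run):
1. the carrier is lifted clear of the bench (underside above 50 mm) with the tin on it (height (world z) of carrier above 0.05 m and z of tin_center in the frame of carrier above 0.04 m), for 0.2 s.
2. the carrier is held still over the rack (within 60 mm, underside 10 to 120 mm above its top) for 4 s with the tin's centre within 30 mm of the middle of the board and nearly still (horizontal distance between carrier and rack below 0.06 m and height (world z) of carrier between 0.04 and 0.15 m and linear speed of carrier below 0.06 m/s and y of tin_center in the frame of carrier between -0.03 and 0.03 m and linear speed of tin below 0.08 m/s), for 4 s.
At the end, for the whole second after the job is handed in: The carrier stands flat on the rack, its centre within 40 mm of the rack's centre and its x axis within 0.15 rad of the rack's, released and at rest; the tin lies at rest on it, its centre within 35 mm of the middle of the board (horizontal distance between carrier and rack below 0.04 m and angle between the x axis of carrier and the x axis of rack, either way round below 0.15 rad and height (world z) of carrier between 0.025 and 0.036 m and angle between carrier's own z axis and vertical below 0.04 rad and contact force between carrier and rack above 2 N and y of tin_center in the frame of carrier between -0.035 and 0.035 m and z of tin_center in the frame of carrier above 0.04 m and linear speed of tin below 0.02 m/s and linear speed of carrier below 0.01 m/s); the robot touches nothing.
It fails at once if the tin rolls off an open end of the board (y of tin_center in the frame of carrier above 0.165 m or y of tin_center in the frame of carrier below -0.165 m).
It fails at once if the hot tin is touched by the robot (contact force between any of the fingers, the arm and tin above 0.5 N).
It fails at once if the carrier is banged down on the rack (over 60 N) (contact force between carrier and rack above 60 N).
It fails at once if something else on the bench is moved by more than 25 mm (distance of any of almond_bowl, pumpkin, pastry_brush, cutter from where it was at the start of the episode above 0.025 m).
It also fails if it takes over 72 s, if anything falls off the work surface, if the arm or the gripper's body presses on something with over 40 N, if the wrist force passes 120 N, or if a joint passes its speed limit or range.

## Working session

There is one attempt and no reset: what is moved stays moved. The work goes in short steps, Python scripts to look and compute and a tool call to move; the robot and the scene stay as the last step left them, time stands still between calls to the robot, and variables do not carry over. Pictures are saved under pics/ and viewed, at most 10 in all, crops included, and the job is handed in when it is done.

Besides the shell and the picture viewer there is one more tool, called as a command line: name --argument value ..., lists and objects as JSON in quotes. drive_tool: Moves the arm, as the interface text tells. Its arguments: {"type":"object","properties":{"plan":{"type":"array","items":{"type":"object","properties":{"tx":{"type":"number"},"ty":{"type":"number"},"tz":{"type":"number"},"ax":{"type":"number"},"ay":{"type":"number"},"az":{"type":"number"},"claw":{"type":"number"}}}},"force":{"type":"number"}},"required":["plan"]}

```bash
ls; mkdir -p pics; python3 - <<'E'
from rig import bot
import cv2,numpy as np,pickle
d={}
for n in("scene","side"):
    g=bot.get_image(n); d[n]=g; cv2.imwrite(f"pics/{n}0.png",g["image"][:,:,::-1])
pickle.dump(d,open("d0.pkl","wb"))
print(bot.get_state())
E
```

```text
pics
{'time': 0.1, 'joints': array([ 1.20929678,  0.60006453, -0.00250774,  1.60008195,  0.00179431,
        0.94291338, -0.07978682]), 'qvel': array([ 0.0002163 , -0.00251761, -0.00112928, -0.00253471,  0.00165228,
       -0.00124284, -0.00195511]), 'effort': array([ 6.30512252e-03, -7.77999616e+01,  1.57025065e+00, -2.58624655e+01,
        1.26328072e-02,  5.53307938e-03, -5.55202450e-05]), 'eef_pos': array([ 203.52920396, -695.35037068,  209.37838196]), 'ee_rot': array([-3.14013504e+00,  1.51086804e-04,  2.84838616e-01]), 'wrist_force': array([0.01759887, 0.16958283, 0.0861128 ]), 'wrist_torque': array([-0.04070135, -0.01127841, -0.04528097]), 'grip_force': 0.0, 'opening': 85.23200970882424}
```

View pics/scene0.png

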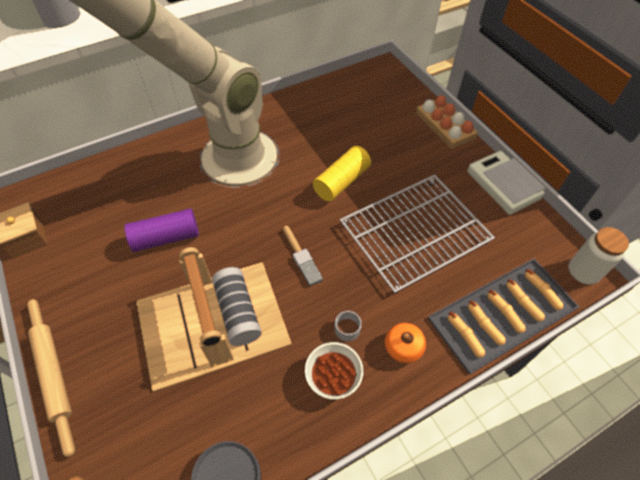

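View pics/side0.png

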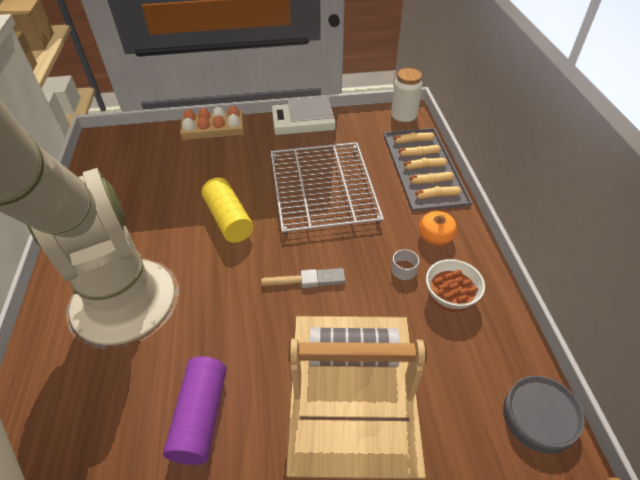

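The scene view shows the carrier with its bar from about (190,255) to (211,342). The striped grey tin is at (237,306), on the carrier's +y side. The rack is at (416,232), the brush at (302,256), the cutter at (347,325), the bowl at (334,371) and the pumpkin at (405,343).

Candidates for the tin are the grey striped one on the board (237,306), the purple one (161,229) and the yellow one (342,173). The grey striped one is the right choice. The only candidate for the handle is the bar at (200,298); the rolling pin at (50,375) is not it. For the rack, the candidates are the wire rack (416,232) and the dark tray (503,315), and I take the wire rack.

```bash
cat > h.py <<'E'
import numpy as np,cv2
def ray(g,px):
    K=np.array([[g["fx"],0,g["cx"]],[0,g["fy"],g["cy"]],[0,0,1]])
    u=cv2.undistortPoints(np.array(px,float).reshape(-1,1,2),K,np.array(g["D"],float)).reshape(-1,2)
    T=np.array(g["cam_to_world"]); d=np.c_[u,np.ones(len(u))]
    return T[:3,3],d@T[:3,:3].T
def onz(g,px,z):
    o,d=ray(g,px); return o+d*((z-o[2])/d[:,2])[:,None]
def tri(gs,pxs):
    A=np.zeros((3,3));b=np.zeros(3);L=[]
    for g,p in zip(gs,pxs):
        o,d=ray(g,[p]);d=d[0]/np.linalg.norm(d[0]);P=np.eye(3)-np.outer(d,d);A+=P;b+=P@o;L.append((o,P))
    x=np.linalg.solve(A,b);return x,max(np.linalg.norm(P@(x-o)) for o,P in L)
def cloud(g):
    v,u=np.mgrid[:480,:640];px=np.c_[u.ravel(),v.ravel()];o,d=ray(g,px)
    z=g["z_map"].ravel();m=z>0
    return (o+d*z[:,None])[m],g["image"].reshape(-1,3)[m],px[m]
E
python3 - <<'E'
import pickle,cv2,numpy as np
from h import *
d=pickle.load(open("d0.pkl","rb"))
a=cv2.resize(d["scene"]["image"][230:400,120:300],(540,510),interpolation=3)
b=cv2.resize(d["side"]["image"][300:480,270:450],(540,540),interpolation=3)
cv2.imwrite("pics/c1.png",a[:,:,::-1])
for n in d:
    g=d[n];P,c,px=cloud(g)
    print(n,np.array(g["cam_to_world"])[:3,3])
    o,_=ray(g,[(0,0)])
    ctr=onz(g,[(205,300)] if n=="scene" else [(356,351)],155)[0]
    print("handle guess",ctr, "rack guess",onz(g,[(416,232)] if n=="scene" else [(325,187)],30)[0])
    near=np.linalg.norm(P[:,:2]-ctr[:2],axis=1)<230
    for lo,hi in((5,15),(15,60),(60,100),(135,160),(160,200)):
        m=near&(P[:,2]>lo)&(P[:,2]<hi);Q=P[m]
        if len(Q)>10:
            r=cv2.minAreaRect(Q[:,:2].astype(np.float32)); print(lo,hi,len(Q),np.median(Q[:,2]),np.round(r[0],1),np.round(r[1],1),r[2])
E
```

```text
scene [1060.72033077 -298.43947545 1095.43609449]
handle guess [ 516.41213155 -285.95737644  155.        ] rack guess [528.58202498 308.84252612  30.        ]
5 15 8573 10.943666177085333 [ 513.3 -288. ] [443.5 450.9] 35.652587890625
15 60 848 28.54639047905073 [ 499.  -291.6] [335.1 247.7] 80.9644546508789
60 100 2491 84.79033159240691 [ 504.  -253.7] [136.3 237.3] 81.3002700805664
135 160 225 146.89163618076793 [ 499.3 -293.3] [ 56.  240.1] 81.4462661743164
160 200 1295 169.2308718600067 [ 496.9 -292.8] [ 44.5 244.4] 81.26848602294922
side [ 384.568142   -703.69904267  921.58302752]
handle guess [ 497.79354247 -290.57532713  155.        ] rack guess [523.75603879 295.57875724  30.        ]
5 15 15495 11.514319674727858 [ 498.2 -265.4] [399.4 451.9] 82.07337188720703
15 60 992 41.47032272273594 [ 498.1 -295.1] [332.6 244.8] 81.01504516601562
60 100 1652 88.90881778559236 [ 503.3 -256.9] [132.1 235.3] 81.45069122314453
135 160 627 151.7137895356351 [ 498.2 -294.5] [ 56.3 241. ] 81.27247619628906
160 200 2145 169.123614411046 [ 498.2 -294.2] [ 44.1 242.3] 81.15721893310547
```

View pics/c1.png

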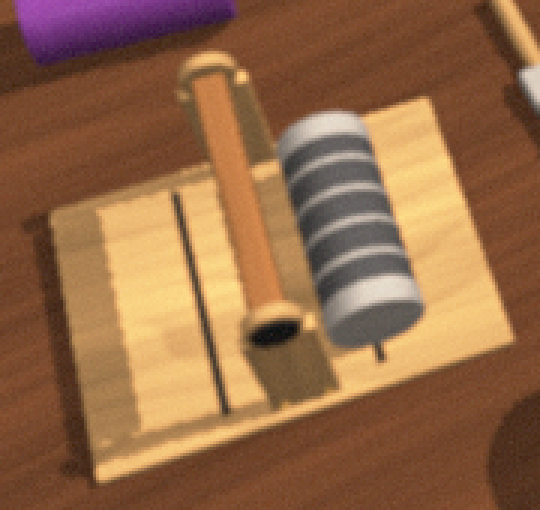

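```bash
python3 - <<'E'
import pickle,cv2,numpy as np
from h import *
d=pickle.load(open("d0.pkl","rb"));S,D=d["scene"],d["side"]
y=np.radians(-8.8);ex=np.array([np.cos(y),np.sin(y)]);ey=np.array([-ex[1],ex[0]]);c=np.array([498,-293.5])
# handle: bar meets far/near upright discs: own pixels
print("tri bar ends",tri((S,D),((190,253),(298,350))),tri((S,D),((211,340),(419,352))))
for n in d:
    g=d[n];P,col,px=cloud(g)
    L=np.c_[(P[:,:2]-c)@ex,(P[:,:2]-c)@ey,P[:,2]]
    sat=np.ptp(col.astype(int),axis=1)
    m=(abs(L[:,0])<80)&(abs(L[:,1])<160)&(L[:,2]>55)&(L[:,2]<100)
    Q=L[m];r=np.linalg.lstsq(np.c_[2*Q[:,1:],np.ones(len(Q))],(Q[:,1:]**2).sum(1),rcond=None)[0]
    top=Q[Q[:,2]>np.percentile(Q[:,2],95)]
    print(n,"tin y",r[:2],np.sqrt(r[2]+r[0]**2+r[1]**2),top.mean(0),"range y",Q[:,1].min(),Q[:,1].max())
    b=(abs(L[:,0])<90)&(abs(L[:,1])<200)&(L[:,2]>155)&(L[:,2]<185);B=L[b]
    print(" bar top",np.percentile(B[:,2],[50,95]),"y",np.percentile(B[:,1],[2,50,98]),"slope",np.polyfit(B[:,0],B[:,1],1))
    # rack: points 18..45 high near guess
    m=(np.linalg.norm(P[:,:2]-[526,302],axis=1)<260)&(P[:,2]>20)&(P[:,2]<40)&(sat<60)&(P[:,1]>80)
    M=np.zeros((480,640),np.uint8);M[px[m][:,1],px[m][:,0]]=255
    k,lab,st,_=cv2.connectedComponentsWithStats(cv2.dilate(M,np.ones((3,3))))
    big=1+np.argmax(st[1:,4]);mm=m.copy();mm[m]=lab[px[m][:,1],px[m][:,0]]==big
    R=cv2.minAreaRect(P[mm][:,:2].astype(np.float32));print(" rack",R,np.median(P[mm][:,2]))
    o=(P[:,2]>15)&(L[:,1]>180)&(L[:,1]<520)&(abs(L[:,0])<330)
    M[:]=0;M[px[o][:,1],px[o][:,0]]=255
    k,lab,st,_=cv2.connectedComponentsWithStats(M)
    for i in range(1,k):
        if st[i,4]>60:
            q=P[o][lab[px[o][:,1],px[o][:,0]]==i];print("  obj",q[:,:2].mean(0).round(),q.min(0).round(),q.max(0).round())
print("rack corners scene",onz(S,[(340,220),(435,178),(493,237),(399,289)],30).round())
print("rack corners side",onz(D,[(271,149),(360,144),(381,222),(284,232)],30).round())
E
```

```text
tri bar ends (array([ 392.03389902, -274.97442208,  164.46917599]), np.float64(4.567501510672498)) (array([ 610.48927798, -308.88243577,  153.60831499]), np.float64(1.3242664253454255))
scene tin y [69.77347167 52.73452521] 38.21972283954848 [-3.17737262 70.0600622  92.95420275] range y 29.85692683572832 109.27087412369522
 bar top [168.95721023 171.75146708] y [-12.28230462   0.69596559  13.1468549 ] slope [0.00284605 0.62860362]
 rack ((518.4166870117188, 316.39990234375), (274.16729736328125, 343.96563720703125), 1.246526837348938) 30.39239797149162
  obj [278. 191.] [239. 135.  16.] [315. 271.  86.]
  obj [515. 180.] [384. 143.  16.] [657. 248.  38.]
  obj [449.  -6.] [327. -28.  15.] [528.  15.  28.]
  obj [677.  -2.] [645. -35.  15.] [710.  30.  49.]
  obj [792.  84.] [739.  44.  19.] [834. 136.  93.]
  obj [763. -90.] [ 701. -155.   25.] [831. -29.  61.]
side tin y [68.98979659 52.37999396] 38.46711637953185 [ 7.51732632 67.46341056 92.89839533] range y 28.375174785496444 103.29086364196135
 bar top [168.69450194 171.14444688] y [-13.79204597  -4.68274114  11.27068487] slope [ 0.00403375 -3.54700382]
 rack ((519.9650268554688, 315.68756103515625), (270.8148193359375, 347.3985595703125), 1.3325358629226685) 30.367575389646845
  obj [272. 174.] [235. 133.  15.] [317. 270.  85.]
  obj [509. 176.] [387. 141.  22.] [659. 250.  37.]
  obj [778.  75.] [737.  41.  16.] [831. 134.  93.]
  obj [677.  -4.] [645. -36.  15.] [709.  31.  46.]
  obj [771. -89.] [ 702. -156.   15.] [833. -30.  60.]
  obj [445.  -8.] [327. -31.  15.] [527.  16.  26.]
rack corners scene [[390. 144.  30.]
 [392. 477.  30.]
 [646. 488.  30.]
 [655. 165.  30.]]
rack corners side [[384. 492.  30.]
 [659. 478.  30.]
 [650. 139.  30.]
 [395. 139.  30.]]
```

drive_tool --plan '[{"tx": 1.2, "ty": -0.9, "tz": -0.2, "az": 1}, {"tx": 4.4, "ty": -3.3, "tz": -0.5, "az": 3}, {"tx": 8.3, "ty": -6.4, "tz": -1, "az": 5.5}, {"tx": 12.3, "ty": -9.4, "tz": -1.5, "az": 8}, {"tx": 16.2, "ty": -12.4, "tz": -1.5, "az": 10.5}, {"tx": 20.2, "ty": -15.4, "tz": -1.5, "az": 13}, {"tx": 24.1, "ty": -18.5, "tz": -1.5, "az": 15.5}, {"tx": 28.1, "ty": -21.5, "tz": -1.5, "az": 18}, {"tx": 31.6, "ty": -24.2, "tz": -1.5, "az": 20}, {"tx": 35.2, "ty": -27, "tz": -1.5, "az": 22}, {"tx": 38, "ty": -29.1, "tz": -1.5, "az": 24}, {"tx": 39.6, "ty": -30.3, "tz": -1.5, "az": 25}]' --force 100

```text
invalid input
```

```bash
python3 - <<'E'
from rig import bot
from h import *
g=bot.get_image("wrist");cv2.imwrite("pics/w1.png",g["image"][:,:,::-1])
s=bot.get_state();print(s["time"],s["joints"],s["eef_pos"],s["ee_rot"],s["wrist_force"])
P,c,px=cloud(g);y=np.radians(-8.7);ex=np.array([np.cos(y),np.sin(y)]);ey=np.array([-ex[1],ex[0]])
L=np.c_[(P[:,:2]-[498,-293.5])@ex,(P[:,:2]-[498,-293.5])@ey,P[:,2]]
B=L[(abs(L[:,0])<95)&(abs(L[:,1])<40)&(L[:,2]>160)&(L[:,2]<180)]
print(len(B))
if len(B)>20:
    print(np.percentile(B,[2,50,98],axis=0),np.polyfit(B[:,0],B[:,1],1))
Q=L[(abs(L[:,0])<80)&(abs(L[:,1])<160)&(L[:,2]>82)&(L[:,2]<100)]
print(len(Q),Q.mean(0) if len(Q) else 0)
E
```

```text
0.15 [ 1.20931394  0.59997893 -0.00255926  1.59987725  0.0017756   0.94288763
 -0.07978984] [ 203.60292522 -695.47205655  209.51256217] [-3.14044670e+00  8.23003428e-05  2.84849602e-01] [-0.76206634  0.12677306  0.27840656]
0
0 0
```

View pics/w1.png

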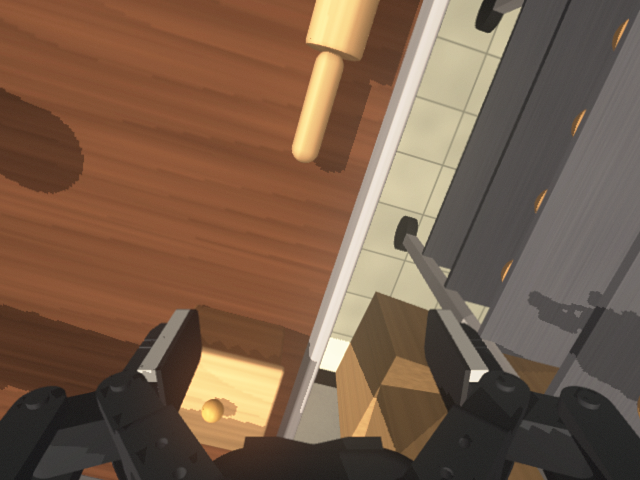

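The wrist view, still at the start pose, shows the rolling pin at (320,105) and a knobbed lid at (212,408), and no target. The call was refused, so I'll fill every field in each row.

drive_tool --plan '[{"tx": 1.2, "ty": -0.9, "tz": -0.2, "ax": 0, "ay": 0, "az": 1, "claw": 8.5}, {"tx": 4.4, "ty": -3.3, "tz": -0.5, "ax": 0, "ay": 0, "az": 3, "claw": 8.5}, {"tx": 8.3, "ty": -6.4, "tz": -1, "ax": 0, "ay": 0, "az": 5.5, "claw": 8.5}, {"tx": 12.3, "ty": -9.4, "tz": -1.5, "ax": 0, "ay": 0, "az": 8, "claw": 8.5}, {"tx": 16.2, "ty": -12.4, "tz": -1.5, "ax": 0, "ay": 0, "az": 10.5, "claw": 8.5}, {"tx": 20.2, "ty": -15.4, "tz": -1.5, "ax": 0, "ay": 0, "az": 13, "claw": 8.5}, {"tx": 24.1, "ty": -18.5, "tz": -1.5, "ax": 0, "ay": 0, "az": 15.5, "claw": 8.5}, {"tx": 28.1, "ty": -21.5, "tz": -1.5, "ax": 0, "ay": 0, "az": 18, "claw": 8.5}, {"tx": 31.6, "ty": -24.2, "tz": -1.5, "ax": 0, "ay": 0, "az": 20, "claw": 8.5}, {"tx": 35.2, "ty": -27, "tz": -1.5, "ax": 0, "ay": 0, "az": 22, "claw": 8.5}, {"tx": 38, "ty": -29.1, "tz": -1.5, "ax": 0, "ay": 0, "az": 24, "claw": 8.5}, {"tx": 39.6, "ty": -30.3, "tz": -1.5, "ax": 0, "ay": 0, "az": 25, "claw": 8.5}]' --force 100

```text
time: 1.35
eef_pos: [500.6, -290.3, 225.0]
ee_rot: [-3.14, -0.0, -0.149]
wrist_force: [-0.2, -0.0, 0.6]
opening: 85.0
grip_force: 0.0
```

```bash
python3 - <<'E'
from rig import bot
from h import *
g=bot.get_image("wrist");cv2.imwrite("pics/w2.png",g["image"][:,:,::-1])
s=bot.get_state();print(s["time"],s["joints"],s["eef_pos"],s["ee_rot"],s["wrist_force"])
P,c,px=cloud(g);y=np.radians(-8.7);ex=np.array([np.cos(y),np.sin(y)]);ey=np.array([-ex[1],ex[0]])
L=np.c_[(P[:,:2]-[498,-293.5])@ex,(P[:,:2]-[498,-293.5])@ey,P[:,2]]
B=L[(abs(L[:,0])<95)&(abs(L[:,1])<40)&(L[:,2]>160)&(L[:,2]<180)]
print(len(B))
if len(B)>20:
    print(np.percentile(B,[2,50,98],axis=0),np.polyfit(B[:,0],B[:,1],1))
Q=L[(abs(L[:,0])<80)&(abs(L[:,1])<160)&(L[:,2]>82)&(L[:,2]<100)]
print(len(Q),Q.mean(0) if len(Q) else 0)
E
```

```text
1.4 [ 0.37285495  0.40717635  0.07169213  1.92814008 -0.04267135  0.80763482
 -1.24959543] [ 502.23998413 -288.15761978  224.90997541] [-3.13924418e+00 -7.37299078e-04 -1.47006654e-01] [1.18020923 2.12477549 0.25631325]
13101
[[-89.25058415 -10.57028124 164.30720458]
 [ 18.34673402   1.83267303 166.50393065]
 [ 92.19777934  14.22846401 167.88340641]] [-1.23783870e-05  1.84427584e+00]
10192 [ 5.74202148 70.44798231 86.10296319]
```

View pics/w2.png

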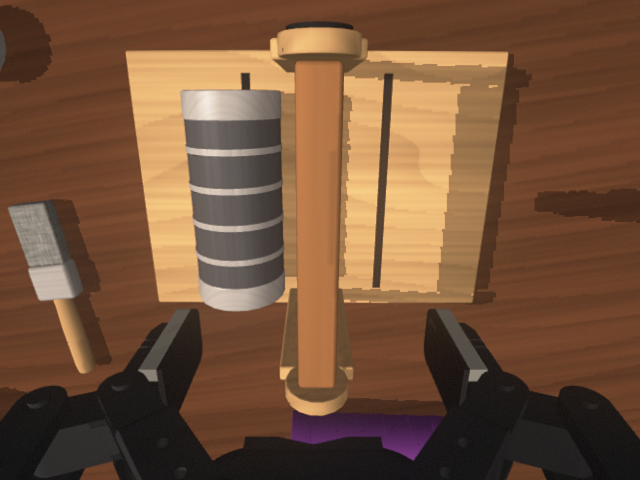

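The wrist view shows the orange-brown bar at columns 296–343, the grey striped tin left of it at (235,198) with its +y line half hidden at (245,82), and the −y line at (384,180). The bar is centred and parallel to the tool x, with nothing between the fingers.

The bar top measures 167–169 mm, which matches 155 + 13. The tin lies at y ≈ +69 mm.

drive_tool --plan '[{"tx": 0, "ty": -0.15, "tz": 0, "ax": 0, "ay": 0, "az": 0, "claw": 8.5}, {"tx": 0, "ty": -0.15, "tz": 0, "ax": 0, "ay": 0, "az": 0, "claw": 8.5}, {"tx": 0, "ty": -0.15, "tz": 0.4, "ax": 0, "ay": 0, "az": 0, "claw": 8.5}, {"tx": 0, "ty": -0.15, "tz": 1.4, "ax": 0, "ay": 0, "az": 0, "claw": 8.5}, {"tx": 0, "ty": -0.15, "tz": 2.8, "ax": 0, "ay": 0, "az": 0, "claw": 8.5}, {"tx": 0, "ty": -0.15, "tz": 4.3, "ax": 0, "ay": 0, "az": 0, "claw": 8.5}, {"tx": 0, "ty": -0.15, "tz": 5.8, "ax": 0, "ay": 0, "az": 0, "claw": 8.5}, {"tx": 0, "ty": -0.15, "tz": 7.3, "ax": 0, "ay": 0, "az": 0, "claw": 8.5}, {"tx": 0, "ty": -0.15, "tz": 8.4, "ax": 0, "ay": 0, "az": 0, "claw": 8.5}, {"tx": 0, "ty": -0.15, "tz": 9.1, "ax": 0, "ay": 0, "az": 0, "claw": 8.5}, {"tx": 0, "ty": -0.15, "tz": 9.1, "ax": 0, "ay": 0, "az": 0, "claw": 8.5}, {"tx": 0, "ty": -0.15, "tz": 9.1, "ax": 0, "ay": 0, "az": 0, "claw": 8.5}]'

```text
time: 2.6
eef_pos: [498.9, -292.5, 134.3]
ee_rot: [3.142, -0.0, -0.152]
wrist_force: [-0.4, 1.0, -0.1]
opening: 85.2
grip_force: 0.0
```

drive_tool --plan '[{"tx": 0, "ty": 0, "tz": 0, "ax": 0, "ay": 0, "az": 0, "claw": 7}, {"tx": 0, "ty": 0, "tz": 0, "ax": 0, "ay": 0, "az": 0, "claw": 6}, {"tx": 0, "ty": 0, "tz": 0, "ax": 0, "ay": 0, "az": 0, "claw": 5}, {"tx": 0, "ty": 0, "tz": 0, "ax": 0, "ay": 0, "az": 0, "claw": 4.2}, {"tx": 0, "ty": 0, "tz": 0, "ax": 0, "ay": 0, "az": 0, "claw": 3.6}, {"tx": 0, "ty": 0, "tz": 0, "ax": 0, "ay": 0, "az": 0, "claw": 3.2}, {"tx": 0, "ty": 0, "tz": 0, "ax": 0, "ay": 0, "az": 0, "claw": 2.9}, {"tx": 0, "ty": 0, "tz": 0, "ax": 0, "ay": 0, "az": 0, "claw": 2.6}, {"tx": 0, "ty": 0, "tz": 0, "ax": 0, "ay": 0, "az": 0, "claw": 2.2}, {"tx": 0, "ty": 0, "tz": 0, "ax": 0, "ay": 0, "az": 0, "claw": 1.5}, {"tx": 0, "ty": 0, "tz": 0, "ax": 0, "ay": 0, "az": 0, "claw": 0}, {"tx": 0, "ty": 0, "tz": 0, "ax": 0, "ay": 0, "az": 0, "claw": 0}]' --force 100

```text
time: 3.8
eef_pos: [498.8, -292.8, 134.7]
ee_rot: [3.141, -0.001, -0.152]
wrist_force: [-1.3, -1.8, 5.7]
opening: 23.1
grip_force: 98.0
```

```bash
cat > tin.py <<'E'
# tin's offset y in the carrier frame, board tilt, from both fixed views
from rig import bot
from h import *
import sys
def measure(names=("side","scene"),yaw=None):
    r={}
    for n in names:
        g=bot.get_image(n);s=bot.get_state();P,col,_=cloud(g)
        p=s["eef_pos"];th=s["ee_rot"][2] if yaw is None else yaw
        ex=np.array([np.cos(th),np.sin(th)]);ey=np.array([-ex[1],ex[0]])
        L=np.c_[(P[:,:2]-p[:2])@ex,(P[:,:2]-p[:2])@ey,P[:,2]-p[2]]
        # board: shallow slab ~124 below the TCP (top at 10 on bench, TCP 134)
        b=(abs(L[:,0])<118)&(abs(L[:,1])<165)&(abs(L[:,2]+124)<16)
        B=L[b]
        for _ in range(4):
            c=np.linalg.lstsq(np.c_[B[:,0],B[:,1],np.ones(len(B))],B[:,2],rcond=None)[0]
            res=B[:,2]-np.c_[B[:,0],B[:,1],np.ones(len(B))]@c;B=B[abs(res)<max(3,1.5*res.std())]
        h=L[:,2]-(c[0]*L[:,0]+c[1]*L[:,1]+c[2])
        t=(abs(L[:,0])<75)&(abs(L[:,1])<175)&(h>40)&(h<88);Q=np.c_[L[t,1],h[t]]
        f=lambda q:np.hypot(Q[:,0]-q[0],Q[:,1]-40)-39.5
        from scipy.optimize import least_squares
        q=least_squares(f,[np.median(Q[:,0])],loss="soft_l1",f_scale=1.5).x
        r[n]=(s["time"],q[0],c[1],c[0],c[2],len(B),len(Q))
    return r
if __name__=="__main__":
    for n in sys.argv[1].split(","):
        for k,v in measure((n,)).items(): print(k,"t %.2f y %.1f tilt_x %.4f tilt_y %.4f boardz %.1f nB %d nT %d"%v)
    s=bot.get_state();print(s["eef_pos"].round(1),s["ee_rot"].round(4),s["wrist_force"].round(1),s["wrist_torque"].round(2),s["opening"],s["grip_force"])
E
python3 tin.py side,scene,side
```

```text
side t 3.85 y 68.8 tilt_x -0.0012 tilt_y -0.0003 boardz -123.2 nB 12726 nT 1016
scene t 3.90 y 69.1 tilt_x -0.0005 tilt_y 0.0006 boardz -123.5 nB 6218 nT 1757
side t 3.95 y 68.7 tilt_x -0.0013 tilt_y -0.0004 boardz -123.1 nB 12687 nT 1014
[ 498.8 -292.8  134.7] [ 3.141e+00 -5.000e-04 -1.520e-01] [-2.2 -1.9  6.4] [-0.25  0.36  0.04] 23.017852117722033 97.98002600669861
```

drive_tool --plan '[{"tx": 0, "ty": 0, "tz": 0, "ax": 1.2, "ay": 0, "az": 0, "claw": 0}, {"tx": 0, "ty": -0.1, "tz": 0, "ax": 2.4, "ay": 0, "az": 0, "claw": 0}, {"tx": 0, "ty": -0.1, "tz": -0.3, "ax": 2.5, "ay": 0, "az": 0, "claw": 0}, {"tx": 0, "ty": -0.1, "tz": -1, "ax": 2.5, "ay": 0, "az": 0, "claw": 0}, {"tx": 0, "ty": -0.1, "tz": -2.1, "ax": 2.5, "ay": 0, "az": 0, "claw": 0}, {"tx": 0, "ty": -0.1, "tz": -3.4, "ax": 2.5, "ay": 0, "az": 0, "claw": 0}, {"tx": 0, "ty": -0.1, "tz": -4.7, "ax": 2.5, "ay": 0, "az": 0, "claw": 0}, {"tx": 0, "ty": -0.1, "tz": -6, "ax": 2.5, "ay": 0, "az": 0, "claw": 0}, {"tx": 0, "ty": -0.1, "tz": -7.2, "ax": 2.5, "ay": 0, "az": 0, "claw": 0}, {"tx": 0, "ty": -0.1, "tz": -8.1, "ax": 2.5, "ay": 0, "az": 0, "claw": 0}, {"tx": 0, "ty": -0.1, "tz": -8.5, "ax": 2.5, "ay": 0, "az": 0, "claw": 0}]'

```text
time: 5.05
eef_pos: [499.3, -291.4, 220.4]
ee_rot: [-3.098, -0.001, -0.152]
wrist_force: [0.0, 0.6, -8.4]
opening: 23.3
grip_force: 99.2
```

```bash
python3 tin.py side,side,side
```

```text
side t 5.10 y 68.2 tilt_x 0.0039 tilt_y 0.0024 boardz -123.4 nB 14756 nT 1203
side t 5.15 y 68.1 tilt_x 0.0044 tilt_y 0.0009 boardz -122.7 nB 14799 nT 1198
side t 5.20 y 68.3 tilt_x 0.0037 tilt_y 0.0010 boardz -122.8 nB 14670 nT 1199
[ 498.9 -291.2  219.1] [-3.098   0.     -0.1515] [ 0.4  1.3 -8.3] [-0.34  0.05 -0.03] 23.221308360851474 99.17597651481628
```

```bash
cat > plan.py <<'E'
# usage: plan.py y v phi_cmd_deg T yend : min-jerk from (y,v) to rest; prints commanded bar tilts (deg)
import sys,numpy as np
from scipy.interpolate import BPoly
y,v,p0,T,ye=map(float,sys.argv[1:6]); G=9.81*2/3;R=.012
B=BPoly.from_derivatives([0,T],[[y,v,0],[ye,0,0]]);d=B.derivative();a=d.derivative()
def want(t):
    if t>=T: return .5*ye/.88
    s=np.clip(d(t)/.006,-1,1) if abs(d(t+.05 if t<T-.05 else t))>0 else 0
    if t<.3 and abs(v)<.004: s=np.sign(ye-y)
    return (-a(t)/G-R*s+.5*B(t))/.88
rows=[np.degrees(want(.1*k+.15)) for k in range(12)]
print("phi",np.round(rows,2));print("rel",np.round(np.array(rows)-p0,2));
print("y",np.round([1e3*B(min(T,.1*k+.1)) for k in range(12)],1),"v",np.round([1e3*d(min(T,.1*k+.1)) for k in range(12)],1))
E
python3 plan.py .0685 0 2.5 3.2 0.0
```

```text
phi [3.17 3.24 3.29 3.31 3.3  3.26 3.2  3.11 3.   2.86 2.71 2.55]
rel [0.67 0.74 0.79 0.81 0.8  0.76 0.7  0.61 0.5  0.36 0.21 0.05]
y [68.5 68.3 68.  67.4 66.5 65.2 63.5 61.4 59.  56.2 53.1 49.6] v [ -0.6  -2.2  -4.6  -7.7 -11.2 -14.9 -18.8 -22.6 -26.2 -29.6 -32.7 -35.3]
```

drive_tool --plan '[{"tx": 0, "ty": 0, "tz": 0, "ax": 0.7, "ay": 0, "az": 0, "claw": 0}, {"tx": 0, "ty": 0, "tz": 0, "ax": 0.8, "ay": 0, "az": 0, "claw": 0}, {"tx": 0, "ty": 0, "tz": 0, "ax": 0.8, "ay": 0, "az": 0, "claw": 0}, {"tx": 0, "ty": 0, "tz": 0, "ax": 0.8, "ay": 0, "az": 0, "claw": 0}, {"tx": 0, "ty": 0, "tz": 0, "ax": 0.8, "ay": 0, "az": 0, "claw": 0}, {"tx": 0, "ty": 0, "tz": 0, "ax": 0.75, "ay": 0, "az": 0, "claw": 0}, {"tx": 0, "ty": 0, "tz": 0, "ax": 0.7, "ay": 0, "az": 0, "claw": 0}, {"tx": 0, "ty": 0, "tz": 0, "ax": 0.6, "ay": 0, "az": 0, "claw": 0}]'

```text
time: 6.0
eef_pos: [499.0, -291.3, 219.1]
ee_rot: [-3.088, 0.0, -0.152]
wrist_force: [-0.3, -0.7, -8.1]
opening: 23.1
grip_force: 99.1
```

```bash
python3 tin.py side,side,side
```

```text
side t 6.05 y 54.2 tilt_x 0.0186 tilt_y 0.0000 boardz -123.4 nB 14541 nT 1414
side t 6.10 y 52.1 tilt_x 0.0192 tilt_y -0.0001 boardz -123.4 nB 14458 nT 1447
side t 6.15 y 49.8 tilt_x 0.0206 tilt_y 0.0001 boardz -123.4 nB 14497 nT 1491
[ 499.  -291.2  219.2] [-3.0875  0.     -0.1514] [-0.3  0.9 -8.4] [-0.31  0.06  0.01] 23.547108591872494 99.10565257072449
```

```bash
python3 plan.py .0495 -.046 3.1 2.0 0.0
```

```text
phi [2.1  1.91 1.73 1.55 1.38 1.22 1.08 0.94 0.83 0.73 0.65 0.59]
rel [-1.   -1.19 -1.37 -1.55 -1.72 -1.88 -2.02 -2.16 -2.27 -2.37 -2.45 -2.51]
y [44.9 40.4 35.9 31.6 27.4 23.4 19.7 16.3 13.2 10.4  7.9  5.8] v [-45.8 -45.1 -44.1 -42.6 -40.7 -38.4 -35.8 -32.8 -29.7 -26.3 -22.8 -19.2]
```

drive_tool --plan '[{"tx": 0, "ty": 0, "tz": 0, "ax": -1.2, "ay": 0, "az": 0, "claw": 0}, {"tx": 0, "ty": 0, "tz": 0, "ax": -1.35, "ay": 0, "az": 0, "claw": 0}, {"tx": 0, "ty": 0, "tz": 0, "ax": -1.5, "ay": 0, "az": 0, "claw": 0}, {"tx": 0, "ty": 0, "tz": 0, "ax": -1.7, "ay": 0, "az": 0, "claw": 0}, {"tx": 0, "ty": 0, "tz": 0, "ax": -1.9, "ay": 0, "az": 0, "claw": 0}, {"tx": 0, "ty": 0, "tz": 0, "ax": -2.1, "ay": 0, "az": 0, "claw": 0}]'

```text
time: 6.75
eef_pos: [499.0, -291.3, 219.2]
ee_rot: [-3.124, 0.0, -0.152]
wrist_force: [0.2, -1.1, -7.6]
opening: 23.7
grip_force: 99.1
```

```bash
python3 tin.py side,side,side
```

```text
side t 6.80 y 17.1 tilt_x 0.0034 tilt_y -0.0002 boardz -123.3 nB 13082 nT 2665
side t 6.85 y 15.1 tilt_x 0.0040 tilt_y -0.0004 boardz -123.3 nB 13033 nT 2755
side t 6.90 y 13.3 tilt_x 0.0061 tilt_y 0.0002 boardz -123.3 nB 12966 nT 2834
[ 499.  -291.2  219.1] [-3.1242e+00  1.0000e-04 -1.5140e-01] [ 0.1 -0.2 -7.3] [-0.11 -0.05  0.01] 23.283655872910405 99.12557244300842
```

drive_tool --plan '[{"tx": 0, "ty": 0, "tz": 0, "ax": -0.5, "ay": 0, "az": 0, "claw": 0}, {"tx": 0, "ty": 0, "tz": 0, "ax": -0.6, "ay": 0, "az": 0, "claw": 0}, {"tx": 0, "ty": 0, "tz": 0, "ax": -0.7, "ay": 0, "az": 0, "claw": 0}, {"tx": 0, "ty": 0, "tz": 0, "ax": -0.85, "ay": 0, "az": 0, "claw": 0}, {"tx": 0, "ty": 0, "tz": 0, "ax": -0.95, "ay": 0, "az": 0, "claw": 0}, {"tx": 0, "ty": 0, "tz": 0, "ax": -1, "ay": 0, "az": 0, "claw": 0}, {"tx": 0, "ty": 0, "tz": 0, "ax": -1.1, "ay": 0, "az": 0, "claw": 0}]'

```text
time: 7.6
eef_pos: [499.0, -291.3, 219.2]
ee_rot: [3.14, 0.0, -0.152]
wrist_force: [-0.4, -0.1, -7.5]
opening: 23.1
grip_force: 99.1
```

```bash
python3 tin.py side,side,side
```

```text
side t 7.65 y -2.6 tilt_x -0.0019 tilt_y 0.0003 boardz -123.3 nB 12028 nT 3545
side t 7.70 y -2.6 tilt_x -0.0023 tilt_y -0.0001 boardz -123.2 nB 12056 nT 3554
side t 7.75 y -2.5 tilt_x -0.0019 tilt_y -0.0000 boardz -123.2 nB 12122 nT 3542
[ 499.  -291.2  219.2] [ 3.1399e+00  1.0000e-04 -1.5150e-01] [-0.9  0.7 -8.1] [ 0.01 -0.02  0.04] 23.199426699947285 99.12508964538574
```

```bash
python3 - <<'E'
import numpy as np
p0=np.array([499.,-291.2]);p1=np.array([519.,316.]);y0,y1=-.1515,.0225
T=84;m=lambda u:10*u**3-15*u**4+6*u**5
for c in range(7):
    s0=m(c*12/T);yw=y0+(y1-y0)*s0;tx=np.array([np.cos(yw),np.sin(yw)]);ty=np.array([np.sin(yw),-np.cos(yw)])
    print("[",end="")
    for k in range(1,13):
        ds=m((c*12+k)/T)-s0;d=(p1-p0)*ds
        print('{"tx":%.2f,"ty":%.2f,"tz":0,"ax":0,"ay":0,"az":%.1f,"claw":0}'%(d@tx/10,d@ty/10,-np.degrees((y1-y0)*ds)),end="," if k<12 else "]\n")
E
```

```text
[{"tx":-0.00,"ty":-0.00,"tz":0,"ax":0,"ay":0,"az":-0.0,"claw":0},{"tx":-0.00,"ty":-0.01,"tz":0,"ax":0,"ay":0,"az":-0.0,"claw":0},{"tx":-0.00,"ty":-0.03,"tz":0,"ax":0,"ay":0,"az":-0.0,"claw":0},{"tx":-0.01,"ty":-0.06,"tz":0,"ax":0,"ay":0,"az":-0.0,"claw":0},{"tx":-0.01,"ty":-0.12,"tz":0,"ax":0,"ay":0,"az":-0.0,"claw":0},{"tx":-0.02,"ty":-0.20,"tz":0,"ax":0,"ay":0,"az":-0.0,"claw":0},{"tx":-0.04,"ty":-0.31,"tz":0,"ax":0,"ay":0,"az":-0.1,"claw":0},{"tx":-0.05,"ty":-0.45,"tz":0,"ax":0,"ay":0,"az":-0.1,"claw":0},{"tx":-0.07,"ty":-0.63,"tz":0,"ax":0,"ay":0,"az":-0.1,"claw":0},{"tx":-0.10,"ty":-0.84,"tz":0,"ax":0,"ay":0,"az":-0.1,"claw":0},{"tx":-0.13,"ty":-1.10,"tz":0,"ax":0,"ay":0,"az":-0.2,"claw":0},{"tx":-0.17,"ty":-1.40,"tz":0,"ax":0,"ay":0,"az":-0.2,"claw":0}]
[{"tx":-0.04,"ty":-0.35,"tz":0,"ax":0,"ay":0,"az":-0.1,"claw":0},{"tx":-0.08,"ty":-0.74,"tz":0,"ax":0,"ay":0,"az":-0.1,"claw":0},{"tx":-0.14,"ty":-1.18,"tz":0,"ax":0,"ay":0,"az":-0.2,"claw":0},{"tx":-0.19,"ty":-1.67,"tz":0,"ax":0,"ay":0,"az":-0.3,"claw":0},{"tx":-0.25,"ty":-2.20,"tz":0,"ax":0,"ay":0,"az":-0.4,"claw":0},{"tx":-0.
[... 3577 characters left out ...]
aw":0},{"tx":0.03,"ty":-0.56,"tz":0,"ax":0,"ay":0,"az":-0.1,"claw":0},{"tx":0.04,"ty":-0.78,"tz":0,"ax":0,"ay":0,"az":-0.1,"claw":0},{"tx":0.05,"ty":-0.96,"tz":0,"ax":0,"ay":0,"az":-0.2,"claw":0},{"tx":0.06,"ty":-1.10,"tz":0,"ax":0,"ay":0,"az":-0.2,"claw":0},{"tx":0.06,"ty":-1.21,"tz":0,"ax":0,"ay":0,"az":-0.2,"claw":0},{"tx":0.07,"ty":-1.29,"tz":0,"ax":0,"ay":0,"az":-0.2,"claw":0},{"tx":0.07,"ty":-1.35,"tz":0,"ax":0,"ay":0,"az":-0.2,"claw":0},{"tx":0.07,"ty":-1.39,"tz":0,"ax":0,"ay":0,"az":-0.2,"claw":0},{"tx":0.07,"ty":-1.40,"tz":0,"ax":0,"ay":0,"az":-0.2,"claw":0},{"tx":0.07,"ty":-1.41,"tz":0,"ax":0,"ay":0,"az":-0.2,"claw":0},{"tx":0.07,"ty":-1.41,"tz":0,"ax":0,"ay":0,"az":-0.2,"claw":0}]
```

drive_tool --plan '[{"tx": 0, "ty": 0, "tz": 0, "ax": 0, "ay": 0, "az": 0, "claw": 0}, {"tx": 0, "ty": -0.01, "tz": 0, "ax": 0, "ay": 0, "az": 0, "claw": 0}, {"tx": 0, "ty": -0.03, "tz": 0, "ax": 0, "ay": 0, "az": 0, "claw": 0}, {"tx": -0.01, "ty": -0.06, "tz": 0, "ax": 0, "ay": 0, "az": 0, "claw": 0}, {"tx": -0.01, "ty": -0.12, "tz": 0, "ax": 0, "ay": 0, "az": 0, "claw": 0}, {"tx": -0.02, "ty": -0.2, "tz": 0, "ax": 0, "ay": 0, "az": 0, "claw": 0}, {"tx": -0.04, "ty": -0.31, "tz": 0, "ax": 0, "ay": 0, "az": -0.1, "claw": 0}, {"tx": -0.05, "ty": -0.45, "tz": 0, "ax": 0, "ay": 0, "az": -0.1, "claw": 0}, {"tx": -0.07, "ty": -0.63, "tz": 0, "ax": 0, "ay": 0, "az": -0.1, "claw": 0}, {"tx": -0.1, "ty": -0.84, "tz": 0, "ax": 0, "ay": 0, "az": -0.1, "claw": 0}, {"tx": -0.13, "ty": -1.1, "tz": 0, "ax": 0, "ay": 0, "az": -0.2, "claw": 0}, {"tx": -0.17, "ty": -1.4, "tz": 0, "ax": 0, "ay": 0, "az": -0.2, "claw": 0}]'

```text
time: 8.95
eef_pos: [499.4, -276.9, 219.1]
ee_rot: [3.14, 0.0, -0.148]
wrist_force: [0.2, 0.2, -7.5]
opening: 23.3
grip_force: 99.1
```

drive_tool --plan '[{"tx": -0.04, "ty": -0.35, "tz": 0, "ax": 0, "ay": 0, "az": -0.1, "claw": 0}, {"tx": -0.08, "ty": -0.74, "tz": 0, "ax": 0, "ay": 0, "az": -0.1, "claw": 0}, {"tx": -0.14, "ty": -1.18, "tz": 0, "ax": 0, "ay": 0, "az": -0.2, "claw": 0}, {"tx": -0.19, "ty": -1.67, "tz": 0, "ax": 0, "ay": 0, "az": -0.3, "claw": 0}, {"tx": -0.25, "ty": -2.2, "tz": 0, "ax": 0, "ay": 0, "az": -0.4, "claw": 0}, {"tx": -0.32, "ty": -2.79, "tz": 0, "ax": 0, "ay": 0, "az": -0.5, "claw": 0}, {"tx": -0.39, "ty": -3.43, "tz": 0, "ax": 0, "ay": 0, "az": -0.6, "claw": 0}, {"tx": -0.47, "ty": -4.11, "tz": 0, "ax": 0, "ay": 0, "az": -0.7, "claw": 0}, {"tx": -0.56, "ty": -4.84, "tz": 0, "ax": 0, "ay": 0, "az": -0.8, "claw": 0}, {"tx": -0.65, "ty": -5.63, "tz": 0, "ax": 0, "ay": 0, "az": -0.9, "claw": 0}, {"tx": -0.74, "ty": -6.45, "tz": 0, "ax": 0, "ay": 0, "az": -1.1, "claw": 0}, {"tx": -0.84, "ty": -7.33, "tz": 0, "ax": 0, "ay": 0, "az": -1.2, "claw": 0}]'

```text
time: 10.15
eef_pos: [501.9, -202.7, 219.0]
ee_rot: [3.14, 0.0, -0.127]
wrist_force: [0.4, 0.8, -8.2]
opening: 23.4
grip_force: 99.1
```

drive_tool --plan '[{"tx": -0.09, "ty": -0.92, "tz": 0, "ax": 0, "ay": 0, "az": -0.2, "claw": 0}, {"tx": -0.18, "ty": -1.89, "tz": 0, "ax": 0, "ay": 0, "az": -0.3, "claw": 0}, {"tx": -0.27, "ty": -2.89, "tz": 0, "ax": 0, "ay": 0, "az": -0.5, "claw": 0}, {"tx": -0.37, "ty": -3.94, "tz": 0, "ax": 0, "ay": 0, "az": -0.6, "claw": 0}, {"tx": -0.47, "ty": -5.03, "tz": 0, "ax": 0, "ay": 0, "az": -0.8, "claw": 0}, {"tx": -0.58, "ty": -6.15, "tz": 0, "ax": 0, "ay": 0, "az": -1, "claw": 0}, {"tx": -0.68, "ty": -7.3, "tz": 0, "ax": 0, "ay": 0, "az": -1.2, "claw": 0}, {"tx": -0.8, "ty": -8.49, "tz": 0, "ax": 0, "ay": 0, "az": -1.4, "claw": 0}, {"tx": -0.91, "ty": -9.71, "tz": 0, "ax": 0, "ay": 0, "az": -1.6, "claw": 0}, {"tx": -1.03, "ty": -10.95, "tz": 0, "ax": 0, "ay": 0, "az": -1.8, "claw": 0}, {"tx": -1.14, "ty": -12.21, "tz": 0, "ax": 0, "ay": 0, "az": -2, "claw": 0}, {"tx": -1.26, "ty": -13.5, "tz": 0, "ax": 0, "ay": 0, "az": -2.2, "claw": 0}]'

```text
time: 11.35
eef_pos: [506.5, -66.9, 218.8]
ee_rot: [3.14, 0.0, -0.088]
wrist_force: [0.4, -0.1, -8.1]
opening: 23.0
grip_force: 99.1
```

```bash
python3 -c "
from rig import bot
s=bot.get_state();print(s['wrist_torque'],s['joints'],s['time'])"
```

```text
[-0.0119336  -0.01603869  0.01870274] [ 1.21965193e-02  3.33140412e-01  8.83709933e-03  2.07490902e+00
 -1.68251584e-03  7.33806471e-01 -1.63743584e+00] 11.35
```

drive_tool --plan '[{"tx": -0.07, "ty": -1.31, "tz": 0, "ax": 0, "ay": 0, "az": -0.2, "claw": 0}, {"tx": -0.14, "ty": -2.63, "tz": 0, "ax": 0, "ay": 0, "az": -0.4, "claw": 0}, {"tx": -0.22, "ty": -3.97, "tz": 0, "ax": 0, "ay": 0, "az": -0.7, "claw": 0}, {"tx": -0.29, "ty": -5.31, "tz": 0, "ax": 0, "ay": 0, "az": -0.9, "claw": 0}, {"tx": -0.36, "ty": -6.66, "tz": 0, "ax": 0, "ay": 0, "az": -1.1, "claw": 0}, {"tx": -0.44, "ty": -8.01, "tz": 0, "ax": 0, "ay": 0, "az": -1.3, "claw": 0}, {"tx": -0.51, "ty": -9.37, "tz": 0, "ax": 0, "ay": 0, "az": -1.5, "claw": 0}, {"tx": -0.59, "ty": -10.72, "tz": 0, "ax": 0, "ay": 0, "az": -1.8, "claw": 0}, {"tx": -0.66, "ty": -12.06, "tz": 0, "ax": 0, "ay": 0, "az": -2, "claw": 0}, {"tx": -0.73, "ty": -13.4, "tz": 0, "ax": 0, "ay": 0, "az": -2.2, "claw": 0}, {"tx": -0.8, "ty": -14.72, "tz": 0, "ax": 0, "ay": 0, "az": -2.4, "claw": 0}, {"tx": -0.88, "ty": -16.03, "tz": 0, "ax": 0, "ay": 0, "az": -2.6, "claw": 0}]'

```text
time: 12.55
eef_pos: [512.0, 93.6, 218.5]
ee_rot: [3.14, 0.0, -0.043]
wrist_force: [-0.4, 0.3, -8.3]
opening: 23.3
grip_force: 99.1
```

drive_tool --plan '[{"tx": -0.01, "ty": -1.29, "tz": 0, "ax": 0, "ay": 0, "az": -0.2, "claw": 0}, {"tx": -0.02, "ty": -2.56, "tz": 0, "ax": 0, "ay": 0, "az": -0.4, "claw": 0}, {"tx": -0.03, "ty": -3.81, "tz": 0, "ax": 0, "ay": 0, "az": -0.6, "claw": 0}, {"tx": -0.04, "ty": -5.03, "tz": 0, "ax": 0, "ay": 0, "az": -0.8, "claw": 0}, {"tx": -0.05, "ty": -6.22, "tz": 0, "ax": 0, "ay": 0, "az": -1, "claw": 0}, {"tx": -0.06, "ty": -7.38, "tz": 0, "ax": 0, "ay": 0, "az": -1.2, "claw": 0}, {"tx": -0.07, "ty": -8.51, "tz": 0, "ax": 0, "ay": 0, "az": -1.4, "claw": 0}, {"tx": -0.08, "ty": -9.6, "tz": 0, "ax": 0, "ay": 0, "az": -1.6, "claw": 0}, {"tx": -0.09, "ty": -10.65, "tz": 0, "ax": 0, "ay": 0, "az": -1.7, "claw": 0}, {"tx": -0.1, "ty": -11.66, "tz": 0, "ax": 0, "ay": 0, "az": -1.9, "claw": 0}, {"tx": -0.11, "ty": -12.63, "tz": 0, "ax": 0, "ay": 0, "az": -2.1, "claw": 0}, {"tx": -0.12, "ty": -13.56, "tz": 0, "ax": 0, "ay": 0, "az": -2.2, "claw": 0}]'

```text
time: 13.75
eef_pos: [516.7, 228.8, 218.2]
ee_rot: [3.14, 0.0, -0.005]
wrist_force: [-0.6, -0.1, -7.6]
opening: 23.4
grip_force: 99.1
```

drive_tool --plan '[{"tx": 0.03, "ty": -0.88, "tz": 0, "ax": 0, "ay": 0, "az": -0.1, "claw": 0}, {"tx": 0.05, "ty": -1.71, "tz": 0, "ax": 0, "ay": 0, "az": -0.3, "claw": 0}, {"tx": 0.08, "ty": -2.5, "tz": 0, "ax": 0, "ay": 0, "az": -0.4, "claw": 0}, {"tx": 0.1, "ty": -3.24, "tz": 0, "ax": 0, "ay": 0, "az": -0.5, "claw": 0}, {"tx": 0.12, "ty": -3.93, "tz": 0, "ax": 0, "ay": 0, "az": -0.6, "claw": 0}, {"tx": 0.14, "ty": -4.57, "tz": 0, "ax": 0, "ay": 0, "az": -0.7, "claw": 0}, {"tx": 0.16, "ty": -5.16, "tz": 0, "ax": 0, "ay": 0, "az": -0.8, "claw": 0}, {"tx": 0.17, "ty": -5.7, "tz": 0, "ax": 0, "ay": 0, "az": -0.9, "claw": 0}, {"tx": 0.19, "ty": -6.19, "tz": 0, "ax": 0, "ay": 0, "az": -1, "claw": 0}, {"tx": 0.2, "ty": -6.63, "tz": 0, "ax": 0, "ay": 0, "az": -1.1, "claw": 0}, {"tx": 0.21, "ty": -7.03, "tz": 0, "ax": 0, "ay": 0, "az": -1.2, "claw": 0}, {"tx": 0.22, "ty": -7.37, "tz": 0, "ax": 0, "ay": 0, "az": -1.2, "claw": 0}]'

```text
time: 14.95
eef_pos: [519.2, 302.0, 218.1]
ee_rot: [3.14, 0.0, 0.016]
wrist_force: [0.3, 1.0, -6.1]
opening: 23.3
grip_force: 99.1
```

drive_tool --plan '[{"tx": 0.02, "ty": -0.3, "tz": 0, "ax": 0, "ay": 0, "az": 0, "claw": 0}, {"tx": 0.03, "ty": -0.56, "tz": 0, "ax": 0, "ay": 0, "az": -0.1, "claw": 0}, {"tx": 0.04, "ty": -0.78, "tz": 0, "ax": 0, "ay": 0, "az": -0.1, "claw": 0}, {"tx": 0.05, "ty": -0.96, "tz": 0, "ax": 0, "ay": 0, "az": -0.2, "claw": 0}, {"tx": 0.06, "ty": -1.1, "tz": 0, "ax": 0, "ay": 0, "az": -0.2, "claw": 0}, {"tx": 0.06, "ty": -1.21, "tz": 0, "ax": 0, "ay": 0, "az": -0.2, "claw": 0}, {"tx": 0.07, "ty": -1.29, "tz": 0, "ax": 0, "ay": 0, "az": -0.2, "claw": 0}, {"tx": 0.07, "ty": -1.35, "tz": 0, "ax": 0, "ay": 0, "az": -0.2, "claw": 0}, {"tx": 0.07, "ty": -1.39, "tz": 0, "ax": 0, "ay": 0, "az": -0.2, "claw": 0}, {"tx": 0.07, "ty": -1.4, "tz": 0, "ax": 0, "ay": 0, "az": -0.2, "claw": 0}]'

```text
time: 15.95
eef_pos: [519.7, 315.8, 218.1]
ee_rot: [3.14, 0.0, 0.02]
wrist_force: [-0.9, -0.7, -7.4]
opening: 23.2
grip_force: 99.1
```

```bash
python3 tin.py side,scene,side
```

```text
side t 16.00 y -2.7 tilt_x 0.0009 tilt_y -0.0007 boardz -123.1 nB 3987 nT 1389
scene t 16.05 y -1.6 tilt_x 0.0008 tilt_y -0.0022 boardz -123.3 nB 4494 nT 1508
side t 16.10 y -2.5 tilt_x 0.0008 tilt_y -0.0001 boardz -123.1 nB 4001 nT 1396
[519.6 315.7 218.1] [3.1398e+00 4.0000e-04 1.9500e-02] [ 0.2  0.1 -7.7] [0.03 0.01 0.04] 23.399098491463953 99.13705229759216
```

drive_tool --plan '[{"tx": 0, "ty": 0, "tz": 0, "ax": 0, "ay": 0, "az": 0, "claw": 0}, {"tx": 0, "ty": 0, "tz": 0, "ax": 0, "ay": 0, "az": 0, "claw": 0}, {"tx": 0, "ty": 0, "tz": 0, "ax": 0, "ay": 0, "az": 0, "claw": 0}, {"tx": 0, "ty": 0, "tz": 0, "ax": 0, "ay": 0, "az": 0, "claw": 0}, {"tx": 0, "ty": 0, "tz": 0, "ax": 0, "ay": 0, "az": 0, "claw": 0}, {"tx": 0, "ty": 0, "tz": 0, "ax": 0, "ay": 0, "az": 0, "claw": 0}, {"tx": 0, "ty": 0, "tz": 0, "ax": 0, "ay": 0, "az": 0, "claw": 0}, {"tx": 0, "ty": 0, "tz": 0, "ax": 0, "ay": 0, "az": 0, "claw": 0}, {"tx": 0, "ty": 0, "tz": 0, "ax": 0, "ay": 0, "az": 0, "claw": 0}, {"tx": 0, "ty": 0, "tz": 0, "ax": 0, "ay": 0, "az": 0, "claw": 0}, {"tx": 0, "ty": 0, "tz": 0, "ax": 0, "ay": 0, "az": 0, "claw": 0}, {"tx": 0, "ty": 0, "tz": 0, "ax": 0, "ay": 0, "az": 0, "claw": 0}]'

```text
time: 17.3
eef_pos: [519.7, 315.8, 218.1]
ee_rot: [3.14, 0.0, 0.02]
wrist_force: [-0.2, -0.2, -7.2]
opening: 23.1
grip_force: 99.1
```

```bash
python3 tin.py side,side
```

```text
side t 17.35 y -2.6 tilt_x 0.0006 tilt_y -0.0006 boardz -123.1 nB 3956 nT 1397
side t 17.40 y -2.6 tilt_x 0.0010 tilt_y -0.0001 boardz -123.1 nB 3999 nT 1390
[519.7 315.7 218.1] [3.1398e+00 4.0000e-04 1.9400e-02] [ 0.6 -0.2 -7.5] [ 0.05 -0.07 -0.02] 22.87170419687647 99.1348922252655
```

Tin is still. I'll hold for the rest of the four seconds.

drive_tool --plan '[{"tx": 0, "ty": 0, "tz": 0, "ax": 0, "ay": 0, "az": 0, "claw": 0}, {"tx": 0, "ty": 0, "tz": 0, "ax": 0, "ay": 0, "az": 0, "claw": 0}, {"tx": 0, "ty": 0, "tz": 0, "ax": 0, "ay": 0, "az": 0, "claw": 0}, {"tx": 0, "ty": 0, "tz": 0, "ax": 0, "ay": 0, "az": 0, "claw": 0}, {"tx": 0, "ty": 0, "tz": 0, "ax": 0, "ay": 0, "az": 0, "claw": 0}, {"tx": 0, "ty": 0, "tz": 0, "ax": 0, "ay": 0, "az": 0, "claw": 0}, {"tx": 0, "ty": 0, "tz": 0, "ax": 0, "ay": 0, "az": 0, "claw": 0}, {"tx": 0, "ty": 0, "tz": 0, "ax": 0, "ay": 0, "az": 0, "claw": 0}, {"tx": 0, "ty": 0, "tz": 0, "ax": 0, "ay": 0, "az": 0, "claw": 0}, {"tx": 0, "ty": 0, "tz": 0, "ax": 0, "ay": 0, "az": 0, "claw": 0}, {"tx": 0, "ty": 0, "tz": 0, "ax": 0, "ay": 0, "az": 0, "claw": 0}, {"tx": 0, "ty": 0, "tz": 0, "ax": 0, "ay": 0, "az": 0, "claw": 0}]'

```text
time: 18.6
eef_pos: [519.7, 315.8, 218.1]
ee_rot: [3.14, 0.0, 0.02]
wrist_force: [-0.6, -0.2, -7.7]
opening: 23.2
grip_force: 99.1
```

```bash
python3 - <<'E'
from rig import bot
from h import *
a=bot.get_image("scene");b=bot.get_image("side")
o=np.zeros((480,800,3),np.uint8)
o[:,:400]=cv2.resize(a["image"][120:360,300:500],(400,480));o[:,400:]=cv2.resize(b["image"][20:260,220:420],(400,480))
cv2.imwrite("pics/hold.png",o[:,:,::-1])
E
```

```text
(no output)
```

View pics/hold.png

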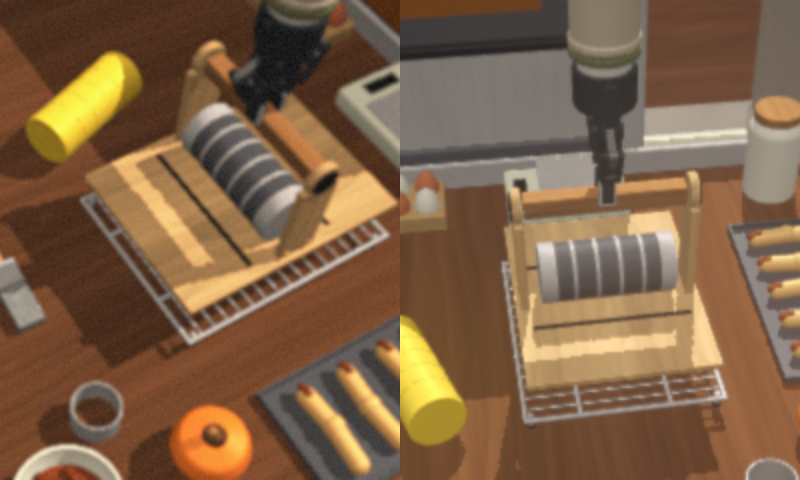

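The picture shows the carrier over the rack with its board parallel to the rack. The tin is between the two lines, at (240,170) in the scene half and (607,265) in the side half, and the other items are undisturbed.

drive_tool --plan '[{"tx": 0, "ty": 0, "tz": 0, "ax": 0, "ay": 0, "az": 0, "claw": 0}, {"tx": 0, "ty": 0, "tz": 0, "ax": 0, "ay": 0, "az": 0, "claw": 0}, {"tx": 0, "ty": 0, "tz": 0, "ax": 0, "ay": 0, "az": 0, "claw": 0}, {"tx": 0, "ty": 0, "tz": 0, "ax": 0, "ay": 0, "az": 0, "claw": 0}, {"tx": 0, "ty": 0, "tz": 0, "ax": 0, "ay": 0, "az": 0, "claw": 0}, {"tx": 0, "ty": 0, "tz": 0, "ax": 0, "ay": 0, "az": 0, "claw": 0}, {"tx": 0, "ty": 0, "tz": 0, "ax": 0, "ay": 0, "az": 0, "claw": 0}, {"tx": 0, "ty": 0, "tz": 0, "ax": 0, "ay": 0, "az": 0, "claw": 0}, {"tx": 0, "ty": 0, "tz": 0, "ax": 0, "ay": 0, "az": 0, "claw": 0}, {"tx": 0, "ty": 0, "tz": 0, "ax": 0, "ay": 0, "az": 0, "claw": 0}, {"tx": 0, "ty": 0, "tz": 0, "ax": 0, "ay": 0, "az": 0, "claw": 0}, {"tx": 0, "ty": 0, "tz": 0, "ax": 0, "ay": 0, "az": 0, "claw": 0}]'

```text
time: 19.9
eef_pos: [519.7, 315.8, 218.1]
ee_rot: [3.14, 0.0, 0.019]
wrist_force: [0.4, -0.2, -8.4]
opening: 23.1
grip_force: 99.1
```

drive_tool --plan '[{"tx": 0, "ty": 0, "tz": 0, "ax": 0, "ay": 0, "az": 0, "claw": 0}, {"tx": 0, "ty": 0, "tz": 0, "ax": 0, "ay": 0, "az": 0, "claw": 0}, {"tx": 0, "ty": 0, "tz": 0, "ax": 0, "ay": 0, "az": 0, "claw": 0}, {"tx": 0, "ty": 0, "tz": 0, "ax": 0, "ay": 0, "az": 0, "claw": 0}, {"tx": 0, "ty": 0, "tz": 0, "ax": 0, "ay": 0, "az": 0, "claw": 0}, {"tx": 0, "ty": 0, "tz": 0, "ax": 0, "ay": 0, "az": 0, "claw": 0}, {"tx": 0, "ty": 0, "tz": 0.1, "ax": 0, "ay": 0, "az": 0, "claw": 0}, {"tx": 0, "ty": 0, "tz": 0.3, "ax": 0, "ay": 0, "az": 0, "claw": 0}, {"tx": 0, "ty": 0, "tz": 0.6, "ax": 0, "ay": 0, "az": 0, "claw": 0}, {"tx": 0, "ty": 0, "tz": 1, "ax": 0, "ay": 0, "az": 0, "claw": 0}, {"tx": 0, "ty": 0, "tz": 1.3, "ax": 0, "ay": 0, "az": 0, "claw": 0}, {"tx": 0, "ty": 0, "tz": 1.5, "ax": 0, "ay": 0, "az": 0, "claw": 0}]'

```text
time: 21.1
eef_pos: [519.5, 315.6, 202.6]
ee_rot: [3.14, 0.001, 0.02]
wrist_force: [-0.3, 1.1, -8.0]
opening: 23.4
grip_force: 99.1
```

```bash
python3 tin.py side,scene
```

```text
side t 21.15 y -2.7 tilt_x -0.0008 tilt_y -0.0017 boardz -123.0 nB 3940 nT 1369
scene t 21.20 y -1.8 tilt_x 0.0006 tilt_y -0.0024 boardz -123.5 nB 4373 nT 1481
[519.5 315.7 202.7] [3.1395e+00 9.0000e-04 1.9600e-02] [-0.4 -0.4 -7.4] [0.01 0.05 0.03] 23.277456497057226 99.10238742828369
```

drive_tool --plan '[{"tx": 0, "ty": 0, "tz": 0.1, "ax": 0, "ay": 0, "az": 0, "claw": 0}, {"tx": 0, "ty": 0, "tz": 0.3, "ax": 0, "ay": 0, "az": 0, "claw": 0}, {"tx": 0, "ty": 0, "tz": 0.6, "ax": 0, "ay": 0, "az": 0, "claw": 0}, {"tx": 0, "ty": 0, "tz": 1, "ax": 0, "ay": 0, "az": 0, "claw": 0}, {"tx": 0, "ty": 0, "tz": 1.4, "ax": 0, "ay": 0, "az": 0, "claw": 0}, {"tx": 0, "ty": 0, "tz": 1.8, "ax": 0, "ay": 0, "az": 0, "claw": 0}, {"tx": 0, "ty": 0, "tz": 2.2, "ax": 0, "ay": 0, "az": 0, "claw": 0}, {"tx": 0, "ty": 0, "tz": 2.6, "ax": 0, "ay": 0, "az": 0, "claw": 0}, {"tx": 0, "ty": 0, "tz": 2.9, "ax": 0, "ay": 0, "az": 0, "claw": 0}, {"tx": 0, "ty": 0, "tz": 3.1, "ax": 0, "ay": 0, "az": 0, "claw": 0}, {"tx": 0, "ty": 0, "tz": 3.2, "ax": 0, "ay": 0, "az": 0, "claw": 0}, {"tx": 0, "ty": 0, "tz": 3.3, "ax": 0, "ay": 0, "az": 0, "claw": 0}]'

```text
time: 22.4
eef_pos: [519.7, 315.7, 170.1]
ee_rot: [3.14, 0.0, 0.02]
wrist_force: [0.7, -0.1, -7.3]
opening: 23.3
grip_force: 99.1
```

drive_tool --plan '[{"tx": 0, "ty": 0, "tz": 0.05, "ax": 0, "ay": 0, "az": 0, "claw": 0}, {"tx": 0, "ty": 0, "tz": 0.1, "ax": 0, "ay": 0, "az": 0, "claw": 0}, {"tx": 0, "ty": 0, "tz": 0.15, "ax": 0, "ay": 0, "az": 0, "claw": 0}, {"tx": 0, "ty": 0, "tz": 0.2, "ax": 0, "ay": 0, "az": 0, "claw": 0}, {"tx": 0, "ty": 0, "tz": 0.25, "ax": 0, "ay": 0, "az": 0, "claw": 0}, {"tx": 0, "ty": 0, "tz": 0.3, "ax": 0, "ay": 0, "az": 0, "claw": 0}, {"tx": 0, "ty": 0, "tz": 0.35, "ax": 0, "ay": 0, "az": 0, "claw": 0}, {"tx": 0, "ty": 0, "tz": 0.4, "ax": 0, "ay": 0, "az": 0, "claw": 0}, {"tx": 0, "ty": 0, "tz": 0.4, "ax": 0, "ay": 0, "az": 0, "claw": 0}]'

```text
time: 23.3
eef_pos: [519.6, 315.6, 166.0]
ee_rot: [3.14, 0.0, 0.019]
wrist_force: [-0.4, -0.9, -7.6]
opening: 23.0
grip_force: 99.1
```

```bash
python3 tin.py side,scene
```

```text
side t 23.35 y -2.7 tilt_x 0.0003 tilt_y -0.0012 boardz -123.2 nB 3855 nT 1321
scene t 23.40 y -1.6 tilt_x 0.0000 tilt_y -0.0017 boardz -123.4 nB 4142 nT 1429
[519.6 315.6 166.1] [3.1398e+00 4.0000e-04 1.9500e-02] [ 0.3 -0.  -8.2] [ 0.02 -0.    0.06] 23.034747077248685 99.11787986755371
```

drive_tool --plan '[{"tx": 0, "ty": 0, "tz": 0.03, "ax": 0, "ay": 0, "az": 0, "claw": 0}, {"tx": 0, "ty": 0, "tz": 0.06, "ax": 0, "ay": 0, "az": 0, "claw": 0}, {"tx": 0, "ty": 0, "tz": 0.09, "ax": 0, "ay": 0, "az": 0, "claw": 0}, {"tx": 0, "ty": 0, "tz": 0.12, "ax": 0, "ay": 0, "az": 0, "claw": 0}, {"tx": 0, "ty": 0, "tz": 0.15, "ax": 0, "ay": 0, "az": 0, "claw": 0}, {"tx": 0, "ty": 0, "tz": 0.15, "ax": 0, "ay": 0, "az": 0, "claw": 0}]'

```text
time: 24.0
eef_pos: [519.6, 315.7, 164.8]
ee_rot: [3.14, 0.0, 0.02]
wrist_force: [-1.5, -1.8, -4.6]
opening: 23.4
grip_force: 99.6
```

drive_tool --plan '[{"tx": 0, "ty": 0, "tz": 0.02, "ax": 0, "ay": 0, "az": 0, "claw": 0}, {"tx": 0, "ty": 0, "tz": 0.03, "ax": 0, "ay": 0, "az": 0, "claw": 0}, {"tx": 0, "ty": 0, "tz": 0.03, "ax": 0, "ay": 0, "az": 0, "claw": 0}]'

```text
time: 24.3
eef_pos: [519.7, 315.6, 164.8]
ee_rot: [3.14, 0.0, 0.019]
wrist_force: [-2.2, -1.4, 2.7]
opening: 23.6
grip_force: 100.4
```

```bash
python3 tin.py side,scene
```

```text
side t 24.35 y -2.7 tilt_x 0.0016 tilt_y 0.0004 boardz -123.0 nB 3799 nT 1321
scene t 24.40 y -1.6 tilt_x 0.0006 tilt_y -0.0024 boardz -123.2 nB 4132 nT 1414
[519.7 315.6 164.7] [3.14   0.     0.0195] [-3.7 -1.   5.3] [-0.5   0.61  0.07] 22.95880292542808 100.54685711860657
```

drive_tool --plan '[{"tx": 0, "ty": 0, "tz": 0, "ax": 0, "ay": 0, "az": 0, "claw": 2.3}, {"tx": 0, "ty": 0, "tz": 0, "ax": 0, "ay": 0, "az": 0, "claw": 2.5}, {"tx": 0, "ty": 0, "tz": 0, "ax": 0, "ay": 0, "az": 0, "claw": 2.7}, {"tx": 0, "ty": 0, "tz": 0, "ax": 0, "ay": 0, "az": 0, "claw": 3}, {"tx": 0, "ty": 0, "tz": 0, "ax": 0, "ay": 0, "az": 0, "claw": 3.5}, {"tx": 0, "ty": 0, "tz": 0, "ax": 0, "ay": 0, "az": 0, "claw": 4.5}, {"tx": 0, "ty": 0, "tz": 0, "ax": 0, "ay": 0, "az": 0, "claw": 6}, {"tx": 0, "ty": 0, "tz": 0, "ax": 0, "ay": 0, "az": 0, "claw": 7.5}, {"tx": 0, "ty": 0, "tz": 0, "ax": 0, "ay": 0, "az": 0, "claw": 8.5}, {"tx": 0, "ty": 0, "tz": 0, "ax": 0, "ay": 0, "az": 0, "claw": 8.5}]' --force 40

```text
time: 25.4
eef_pos: [519.7, 315.7, 164.3]
ee_rot: [3.14, 0.0, 0.02]
wrist_force: [-0.5, 0.2, -0.1]
opening: 84.8
grip_force: 0.0
```

```bash
python3 tin.py side,scene
```

```text
side t 25.45 y -2.5 tilt_x 0.0011 tilt_y -0.0003 boardz -122.6 nB 3806 nT 1316
scene t 25.50 y -1.4 tilt_x 0.0017 tilt_y -0.0015 boardz -122.7 nB 4184 nT 1369
[519.6 315.6 164.3] [3.1398e+00 4.0000e-04 1.9500e-02] [ 0.4  0.4 -0.3] [ 0.04 -0.05 -0.03] 84.73109128066334 0.0
```

Released and the tin is at rest. I'll retreat straight up.

drive_tool --plan '[{"tx": 0, "ty": 0, "tz": -0.5, "ax": 0, "ay": 0, "az": 0, "claw": 8.5}, {"tx": 0, "ty": 0, "tz": -1.5, "ax": 0, "ay": 0, "az": 0, "claw": 8.5}, {"tx": 0, "ty": 0, "tz": -3, "ax": 0, "ay": 0, "az": 0, "claw": 8.5}, {"tx": 0, "ty": 0, "tz": -5, "ax": 0, "ay": 0, "az": 0, "claw": 8.5}, {"tx": 0, "ty": 0, "tz": -7, "ax": 0, "ay": 0, "az": 0, "claw": 8.5}, {"tx": 0, "ty": 0, "tz": -9, "ax": 0, "ay": 0, "az": 0, "claw": 8.5}, {"tx": 0, "ty": 0, "tz": -11, "ax": 0, "ay": 0, "az": 0, "claw": 8.5}, {"tx": 0, "ty": 0, "tz": -12, "ax": 0, "ay": 0, "az": 0, "claw": 8.5}, {"tx": 0, "ty": 0, "tz": -12, "ax": 0, "ay": 0, "az": 0, "claw": 8.5}, {"tx": 0, "ty": 0, "tz": -12, "ax": 0, "ay": 0, "az": 0, "claw": 8.5}]'

```text
time: 26.5
eef_pos: [519.4, 315.7, 284.0]
ee_rot: [3.14, 0.001, 0.02]
wrist_force: [0.3, 0.0, 0.5]
opening: 85.5
grip_force: 0.0
```

```bash
python3 - <<'E'
from rig import bot
from h import *
a=bot.get_image("scene");b=bot.get_image("side")
o=np.zeros((480,800,3),np.uint8)
o[:,:400]=cv2.resize(a["image"][120:360,300:500],(400,480));o[:,400:]=cv2.resize(b["image"][60:300,240:440],(400,480))
cv2.imwrite("pics/end.png",o[:,:,::-1])
s=bot.get_state();print(s["time"],s["eef_pos"],s["wrist_force"])
E
```

```text
26.6 [519.23495121 315.58654394 283.30036844] [ 0.09262399 -0.3693588   0.5120572 ]
```

View pics/end.png

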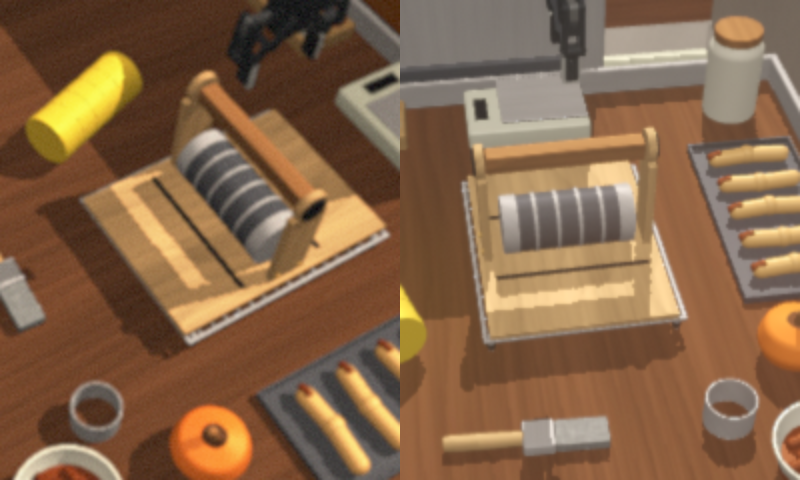

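The carrier sits flat and centred on the rack. The tin lies between the lines, at (235,195) in the scene half and (567,217) in the side half. The gripper is clear and the rest of the bench is unmoved.

```bash
python3 -c "
from rig import bot
print(bot.hand_in())"
```

```text
the job is handed in; nothing more can be done
None
```

The job is handed in, though the hand-in gave no verdict: the carrier is on the rack and released, with the tin at rest about 2 mm from the middle of the board, after a hold of over four seconds above the rack, finishing at about 27 s.

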